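# Gauge the centrifuge bucket inserts and sort them

### The arm

A 6-joint arm with a two-finger parallel gripper is mounted at the origin on a cart in front of the work surface, level with it; the furniture and walls round the work are solid. World frame = base frame: x ahead of the robot, y to its left, z up, the work surface at z = 0. Lengths are in mm, angles in rad, forces in N, time in s.
With the tool pointing down it reaches from about 300 to 775 mm from the base axis. Payload 14.6 kg.
Tool frame: the origin (TCP) lies midway between the tips of the shut fingers; the grasp point (between the pads) lies 19 mm behind it; z points along the fingers, y is the line along which they close (so a half turn about z gives the same grasp; the last joint's range is limited). The gripper opens to 94 mm and grips with 3 to 60 N. Pads are 16 mm wide; open, the fingers measure 119 mm over their backs; the gripper's body (75 mm by 177 mm) begins 78 mm behind the grasp point.
Start: joints at [-1.301, 0.3, 1.521, -0, 1.321, -0.067], TCP at [181.75, -519.092, 205.446] pointing down, gripper open.
Joint ranges: [-3.03, 3.03], [-0.79, 2.21], [0.23, 2.52], [-1.04, 4.18], [0, 3.07], [-2.55, 2.55]. Speed limits (rad/s): [2.22, 2.22, 2.57, 3.14, 3.14, 3.14].

### API

Orientations are given as a unit quaternion [w, x, y, z].
In Python, from workcell import monitor, optics, ticket gives the robot as it stands.
- The arm moves only by the tool carry_out, never from a script. Its argument "rows" is a list that holds one entry, the list of rows, each a list of 7 numbers: the shift along the world's x, y, z in mm, then the turn, a rotation vector about the world's x, y, z in degrees, then the opening, from 0 (shut) to 1 (fully open). A call has 1 to 12 rows; each row is the pose to reach, as a shift and turn from the pose commanded when the call began; what a row does not reach only later rows make up. A row lasts 1/12 s, in which the tool goes at most 41.7 mm and 7.16 degrees, less where a joint would pass 70% of its speed; a pose out of reach is approached as far as the arm can. A call with a gripper value outside its range is refused whole. The fingers move at their own pace and stop on an object; the grip force is fixed at half the most. Time passes only in rows, so rows that repeat a pose let the fingers close. It gives the time, the measured TCP pose, the force, the opening and the grip force at its end, in the units of the state.
- monitor.state(): the state, without advancing time (a new reading comes with each control period).
- optics.snapshot(name): name is "scene" or "top" or "wrist"; returns (picture, depth): 384x512x3 uint8, red, green, blue; 384x512 float32, mm along the optical axis (not along the pixel's ray), 0 where there is no reading.
- optics.calibration(name): a dict with "fovy" (degrees; the focal length in pixels is half the picture's height over the tangent of half this angle, whatever the lens; pixels are square), "cx", "cy" (the principal point, pixels), "k1" (the pictures are not rectified: a ray, as slopes to the right and down, at radius r is drawn at 1 + k1 r^2 times it, then the intrinsics apply), "R" (3x3) and "t" (3): a world point X has camera coordinates R X + t. Camera axes: x right, y down, z forward; pixel columns grow to the right and rows downward; lengths in mm; the calibration is good to about 2 mm. A picture is of the moment at which its call begins: read the wrist's pose just before it. calibration takes no time and is no camera call; for the wrist camera it gives the pose at the moment of the call.
- ticket.close_job(): hands the job in; it is judged then, once.
The state is a dict: "time": time; "joint_pos": joint angles; "joint_velocities": joint speeds; "joint_efforts": joint torques, N m; "position": TCP position; "tcp_rot": TCP orientation; "ft_force": force on the tool from outside, world axes, zero at the start; "wrist_torque": the same for the moment, N m; "finger_gap": finger opening in mm; "grip_force": force on a finger pad.
Only numpy, scipy, OpenCV 4.12 (cv2) and the standard library are available. Lean on these libraries where they do the work, as an engineer would, in place of code of your own. Each camera call takes 0.05 s, during which the arm holds its last target. There are 200 camera calls.

### The job

Check the two square centrifuge inserts on the bench gauge, one at a time: slide each onto the level gauge pin as far as it will go, without forcing it. An insert that goes fully home against the shoulder disc belongs in the green tray, one that stops at the step halfway along the pin belongs in the red tray. Take it off again and lay it gently flat in its tray before you touch the other one, and leave the bottle, timer and dish around them undisturbed.

Things in the scene. Friction and masses are not known exactly. Their poses are not given: they have to be found in the camera images.
- insert_1: ivory square block with two blue bands, 44 x 44 mm across, 84 mm long, round bore right through along its own y (bore either about 29 or about 23 mm, not known beforehand), origin at its centre; starts lying flat on the worktop (centre 22 mm up), its y axis roughly along world y; about 0.12 kg
- insert_2: the other insert: ivory square block with two blue bands, 44 x 44 mm across, 84 mm long, round bore right through along its own y (bore either about 29 or about 23 mm, not known beforehand), origin at its centre; starts lying flat on the worktop (centre 22 mm up), its y axis roughly along world y; about 0.12 kg
- gauge: fixed bench gauge: base 100 (x) x 95 (y) x 12 mm, reaching 35 mm out under the pin; upright 62 mm wide, 124 mm high; level steel pin along the gauge's own -y, axis 95 mm above the worktop. From the shoulder disc (48 mm across) the pin is 26 mm thick for 50 mm, then 19 mm thick for 46 mm, tip bevelled. Origin on the worktop below the shoulder face; z up
- shoulder (a point): centre of the shoulder disc's face, on the pin's axis, 95 mm above the worktop; axes as the gauge (pin along -y). An insert fully home has its centre 42 mm from here along -y
- step (a point): on the pin's axis at the step, 50 mm out from the shoulder; axes as the gauge. An insert too tight for the thick part stops with its centre 42 mm farther out than this
- pin_tip (a point): free end of the pin, on its axis, 96 mm out from the shoulder; axes as the gauge
- tray_green: green shallow fixed tray, outside 130 (its x) x 120 (its y) x 15 mm high, walls 4 mm, floor 4 mm thick, open on top; origin under its centre on the worktop
- tray_red: red shallow fixed tray, outside 130 (its x) x 120 (its y) x 15 mm high, walls 4 mm, floor 4 mm thick, open on top; origin under its centre on the worktop
- red_cap_bottle: bystander, to be left alone: white bottle with red cap, 44 mm across, 88 mm high, origin under its foot
- lab_timer: bystander, to be left alone: flat lab timer, 70 x 66 x 19 mm, origin under it
- petri_dish: bystander, to be left alone: round clear dish, 91 mm across, 16 mm high, origin under it

How it is judged:
By the outcome, as a careful person would: the job done as asked, in the order asked, and still so for the second after the job is handed in, with the robot touching nothing.
It also fails if it takes over 69 s, if anything falls off the work surface, if the arm or the gripper's body presses on something with over 40 N, if the wrist force passes 120 N, or if a joint passes its speed limit or range.

## Working session

There is one attempt and no reset: what is moved stays moved. The work goes in short steps, Python scripts to look and compute and a tool call to move; the robot and the scene stay as the last step left them, time stands still between calls to the robot, and variables do not carry over. Pictures are saved under pics/ and viewed, at most 10 in all, crops included, and the job is handed in when it is done.

Besides the shell and the picture viewer there is one more tool, called after ">>>" by a JSON object that holds its "method" and its "body", one argument or row to a line. carry_out: Moves the arm, as the interface text tells. Its arguments: {"type":"object","properties":{"rows":{"type":"array"}},"required":["rows"]}

```bash
ls; mkdir -p pics
cat > h.py <<'E'
import numpy as np, cv2
from workcell import monitor, optics, ticket
def snap(n,save=None):
    c=optics.calibration(n); p,d=optics.snapshot(n)
    if save: cv2.imwrite('pics/'+save,p[:,:,::-1])
    return p,d,c
def K(c):
    f=192/np.tan(np.radians(c['fovy'])/2); return np.array([[f,0,c['cx']],[0,f,c['cy']],[0,0,1]])
def rays(uv,c):
    uv=np.asarray(uv,float).reshape(-1,1,2)
    s=cv2.undistortPoints(uv,K(c),np.array([c['k1'],0,0,0,0])).reshape(-1,2)
    return np.c_[s,np.ones(len(s))]
def onplane(uv,c,z):
    R=np.array(c['R']);t=np.array(c['t']); o=-R.T@t; d=rays(uv,c)@R
    return o+d*((z-o[2])/d[:,2])[:,None]
def cloud(d,c):
    v,u=np.mgrid[:384,:512]; r=rays(np.c_[u.ravel(),v.ravel()],c)*d.reshape(-1,1)
    return ((r-np.array(c['t']))@np.array(c['R'])).reshape(384,512,3)
E
python3 - <<'E'
from h import *
print(monitor.state())
ims=[]
for n in ('scene','top'):
    p,d,c=snap(n); np.savez(n+'.npz',p=p,d=d); ims.append(p)
    print(n,c,(d>0).mean())
    cv2.imwrite(f'pics/{n}.png',p[:,:,::-1])
E
```

```text
pics
{'time': 0.0, 'joint_pos': array([-1.30063208e+00,  3.00485809e-01,  1.52162510e+00,  9.04822010e-07,
        1.32070823e+00, -6.66281938e-02]), 'joint_velocities': array([ 0.00097641,  0.00025238, -0.00119974, -0.00081205,  0.00045821,
       -0.00117293]), 'joint_efforts': array([-1.02736911e-03, -5.31805015e+01, -3.52732480e+01,  7.07761617e-02,
        2.43626320e-02, -1.29129930e-04]), 'position': array([ 181.66061417, -518.83229986,  204.85964768]), 'tcp_rot': array([-6.10115177e-04,  9.85854664e-01,  1.67601332e-01, -6.18649139e-05]), 'ft_force': array([0.70322786, 0.08681173, 0.26543628]), 'wrist_torque': array([-0.03351193, -0.018003  ,  0.00223392]), 'grip_force': 0.0, 'finger_gap': 94.41637648425812}
scene {'fovy': 54.892278309664505, 'cx': 251.5701766715708, 'cy': 188.4743855420374, 'k1': -0.004821963374533164, 'R': array([[ 0.87514843, -0.48375581,  0.00977488],
       [-0.17831842, -0.3412391 , -0.92290759],
       [ 0.44979748,  0.80593809, -0.38489743]]), 't': array([-548.76714431,  142.94177627, 1159.10203983])} 0.9729715983072916
top {'fovy': 49.327214803010065, 'cx': 256.5202928181629, 'cy': 196.53455542446676, 'k1': -0.08168775782422631, 'R': array([[-0.03595059, -0.99934874,  0.00310605],
       [-0.97923497,  0.03460617, -0.19975307],
       [ 0.19951549, -0.01022279, -0.97984135]]), 't': array([-160.11251501,  555.06829733, 1492.89196846])} 0.9959513346354166
```

View pics/scene.png

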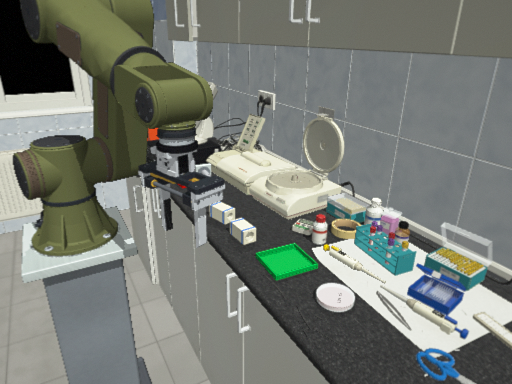

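View pics/top.png

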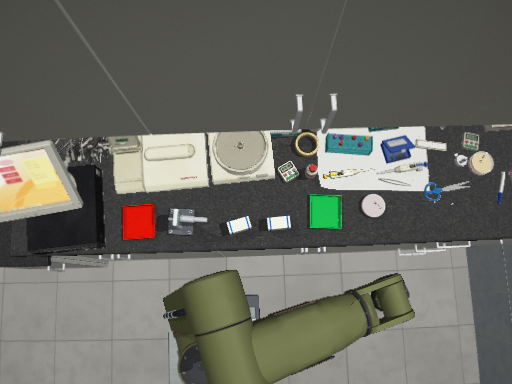

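The top view shows the red tray at (139,222), the gauge at (182,222) with its pin pointing right, the inserts at (238,225) and (279,223), the green tray at (325,212), the dish at (373,205), the timer at (288,171) and the bottle at (312,171). The scene view shows the inserts at (223,213) and (243,231).

Run:
```python
from h import *
T=np.load('top.npz'); p=T['p'];d=T['d'];c=optics.calibration('top')
P=cloud(d,c); hsv=cv2.cvtColor(p,cv2.COLOR_RGB2HSV)
box=np.zeros((384,512),bool); box[160:245,110:400]=1
def comp(m,name,z,mn=40):
    n,l,s,ce=cv2.connectedComponentsWithStats((m&box).astype(np.uint8))
    for i in range(1,n):
        if s[i,4]<mn: continue
        v,u=np.where(l==i); w=onplane(np.c_[u,v],c,z)[:,:2].astype(np.float32)
        r=cv2.minAreaRect(w); print(name,ce[i].round(1),s[i,4],np.round(r[0],1),np.round(r[1],1),round(r[2],1),'medz',np.median(P[v,u,2]).round(1))
H,S,V=[hsv[:,:,i].astype(int) for i in range(3)]
comp((H>50)&(H<70)&(S>150)&(V>100),'green',15)
comp(((H<5)|(H>175))&(S>180)&(V>100),'red',15)
z=P[:,:,2]; X=P[:,:,0];Y=P[:,:,1]
near=np.abs(z-44)<12
bb=np.zeros_like(box); bb[205:240,222:300]=1
comp(near&bb,'ins',44)
comp((V>120)&bb,'insV',44)
g=np.zeros_like(box); g[200:245,160:215]=1
comp((z>75)&(z<112)&g,'pin',100,10)
comp((z>112)&g,'upr',124,10)
comp((z>5)&(z<25)&g,'base',12,10)
print('table z',np.median(z[232:240,300:360]))
m=(z>85)&(z<112)&g
for u in range(168,212): 
    v=np.where(g[:,u]&(z[:,u]>60))[0]
    if len(v): print(u,v.min(),v.max(),Y[v,u].mean().round(0),X[v,u].mean().round(1),z[v,u].max().round(0),end=' | ')
cv2.imwrite('pics/crop.png',cv2.resize(p[160:245,110:310,::-1],(800,340),interpolation=cv2.INTER_CUBIC))
```

```text
red [138.5 221.5] 1089 [477.8 269.1] [131.4 119.4] 1.4 medz 5.0
ins [238.7 224.4] 281 [ 448.7 -110.2] [46.4 83.7] 15.5 medz 44.2
ins [278.5 222.3] 280 [ 451.4 -257.5] [45.7 84.3] 2.8 medz 44.5
insV [238.6 224.3] 291 [ 449.4 -110.1] [46.5 85.5] 14.1 medz 44.1
insV [278.4 222.3] 286 [ 451.9 -257.2] [45.9 85.3] 3.7 medz 44.4
pin [189.6 219. ] 196 [457.9  58.9] [107.5  61.8] 76.0 medz 103.9
upr [175.3 217.1] 102 [471.8 107.3] [23.7 57.6] 85.0 medz 122.4
base [181.9 211.3] 124 [513.2 108.3] [99.2 38.7] 89.6 medz 11.5
base [180.3 228.9] 267 [446.7 112.8] [102.5  50.9] 82.9 medz 12.7
table z 0.44198726482735284
168 215 220 42.0 396.9 1574.0 | 169 217 220 142.0 475.8 74.0 | 170 217 220 138.0 475.6 73.0 | 171 217 236 74.0 428.1 1574.0 | 172 217 225 125.0 462.1 122.0 | 173 210 225 117.0 470.7 132.0 | 174 209 226 114.0 470.6 130.0 | 175 209 227 110.0 468.7 132.0 | 176 209 227 107.0 468.7 130.0 | 177 209 227 104.0 469.5 133.0 | 178 210 227 88.0 455.9 1574.0 | 179 211 227 100.0 468.0 116.0 | 180 212 223 96.0 473.1 110.0 | 181 214 221 92.0 472.6 113.0 | 182 205 221 57.0 441.8 1574.0 | 183 215 221 85.0 470.5 109.0 | 184 215 221 81.0 470.3 109.0 | 185 215 221 78.0 470.0 112.0 | 186 215 221 74.0 470.3 108.0 | 187 215 222 71.0 468.4 111.0 | 188 215 225 42.0 443.2 1574.0 | 189 215 222 64.0 468.2 113.0 | 190 203 222 35.0 442.7 1574.0 | 191 215 222 29.0 438.2 1574.0 | 192 216 222 53.0 465.6 109.0 | 193 216 226 22.0 437.3 1574.0 | 194 216 221 46.0 467.7 110.0 | 195 217 221 42.0 465.9 105.0 | 196 217 221 39.0 465.7 106.0 | 197 217 221 35.0 465.7 107.0 | 198 217 221 32.0 465.2 108.0 | 199 217 241 -4.0 427.8 1574.0 | 200 217 221 25.0 465.2 104.0 | 201 217 221 21.0 465.1 104.0 | 202 217 221 18.0 465.4 104.0 | 203 217 221 14.0 465.2 105.0 | 204 217 221 10.0 464.0 112.0 | 205 217 221 7.0 464.4 109.0 | 206 217 221 3.0 464.8 109.0 | 207 214 216 -164.0 239.9 1574.0 |
```

View pics/crop.png

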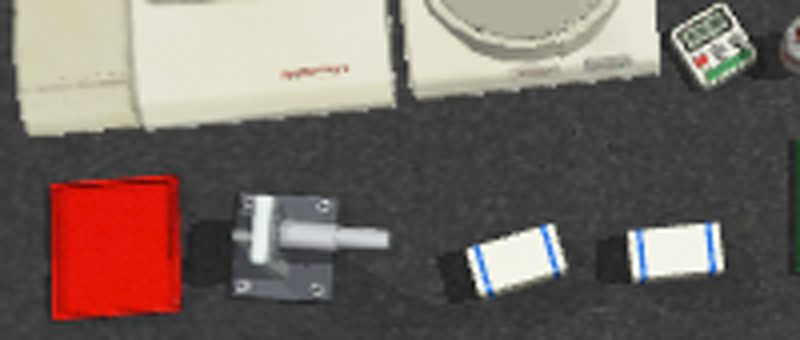

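The crop shows the pin running right, from (280,235) to (390,240), stepping down at about (335,238). Insert A is tilted about 15° at (515,260). Insert B is nearly straight at (677,250).

>>> {"method": "carry_out", "body": {
  "rows": [
    [[267, 409, 10, 0, 0, 86, 1], [267, 409, 10, 0, 0, 86, 1], [267, 409, 10, 0, 0, 86, 1], [267, 409, 10, 0, 0, 86, 1], [267, 409, 10, 0, 0, 86, 1], [267, 409, 10, 0, 0, 86, 1], [267, 409, 10, 0, 0, 86, 1], [267, 409, 10, 0, 0, 86, 1], [267, 409, 10, 0, 0, 86, 1], [267, 409, 10, 0, 0, 86, 1], [267, 409, 10, 0, 0, 86, 1], [267, 409, 10, 0, 0, 86, 1]]
  ]
}}

```text
time: 1.1
position: [449.8, -107.3, 215.5]
tcp_rot: [-0.0, 0.604, 0.797, 0.0]
ft_force: [0.3, -0.4, 0.6]
finger_gap: 94.0
grip_force: 0.0
```

Run:
```python
from h import *
s=monitor.state(); print(s['time'],s['position'],s['tcp_rot'],s['ft_force'],s['joint_pos'])
p,d,c=snap('wrist','w1.png'); np.savez('w1.npz',p=p,d=d,**c); print(c)
T=np.load('top.npz'); print(cv2.cvtColor(T['p'],cv2.COLOR_RGB2HSV)[212,325])
P=cloud(T['d'],optics.calibration('top'))
z=P[:,:,2]
m=(z>30)&(z<500)&(P[:,:,0]>490)&(P[:,:,0]<800)&(abs(P[:,:,1])<400); print('front x of tall stuff',np.percentile(P[m][:,0],1))
hsv=cv2.cvtColor(T['p'],cv2.COLOR_RGB2HSV).astype(int)
m=(abs(hsv[:,:,0]-hsv[212,325,0])<8)&(hsv[:,:,1]>150)
m[:150]=0;m[250:]=0
v,u=np.where(m); r=cv2.minAreaRect(onplane(np.c_[u,v],optics.calibration('top'),15)[:,:2].astype(np.float32)); print(r,len(v))
```

```text
1.1 [ 449.75474695 -107.29815026  215.45259573] [-2.12365762e-05  6.04154079e-01  7.96867511e-01  1.33211282e-04] [ 0.28473696 -0.37817851  0.60756366] [-3.13587825e-01  9.44780489e-02  1.74308518e+00  2.75312299e-04
  1.30398193e+00 -5.87048957e-01]
{'fovy': 59.337233519899115, 'cx': 254.24168825531183, 'cy': 189.57286788680906, 'k1': -0.022091787261241953, 'R': array([[ 0.96300923,  0.26946232,  0.00180912],
       [ 0.26121346, -0.93513625,  0.23934852],
       [ 0.06618718, -0.23002227, -0.97093203]]), 't': array([-404.62692218, -245.1842133 ,  345.96372832])}
[ 70 214 194]
front x of tall stuff 584.5759138910942
((492.7847900390625, -438.69000244140625), (122.49362182617188, 130.60610961914062), 87.84349060058594) 1092
```

View pics/w1.png

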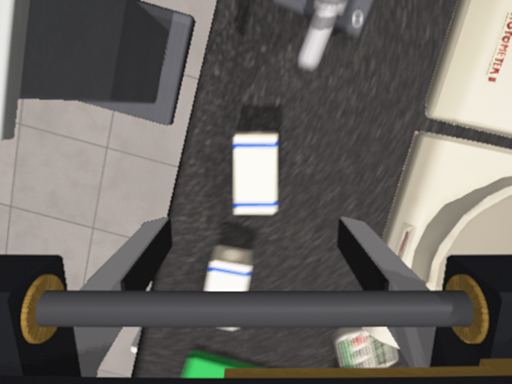

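The wrist view looks ahead of the fingers. Insert A is at (256,172), square to the fingers, the pin tip at (315,45), and insert B at (228,275).

```bash
cat >> h.py <<'E'
def ins(p,d,c,roi,z=44):
    P=cloud(d,c); m=np.zeros(d.shape,bool); m[roi[1]:roi[3],roi[0]:roi[2]]=1
    m&=(abs(P[:,:,2]-z)<6)&(d>0)
    v,u=np.where(m); r=cv2.minAreaRect(onplane(np.c_[u,v],c,z)[:,:2].astype(np.float32)); return r,len(v),np.median(P[m][:,2])
def pin(d,c,y0,y1,lo=75,hi=118):
    P=cloud(d,c); m=(P[:,:,2]>lo)&(P[:,:,2]<hi)&(P[:,:,1]>y0)&(P[:,:,1]<y1)&(abs(P[:,:,0]-467)<22)&(d>0)
    Q=P[m]; out=[]
    for a in np.arange(y0,y1,4):
        q=Q[(Q[:,1]>=a)&(Q[:,1]<a+4)]
        if len(q)>6: out.append([q[:,1].mean(),(q[:,0].min()+q[:,0].max())/2,np.ptp(q[:,0]),np.percentile(q[:,2],95),len(q)])
    return np.array(out),Q
E
python3 - <<'E'
from h import *
np.set_printoptions(suppress=True,precision=1)
w=np.load('w1.npz'); print(ins(w['p'],w['d'],w,(200,120,310,225)))
o,Q=pin(w['d'],w,-30,110); print(o); print(Q[:,1].min())
T=np.load('top.npz');o,Q=pin(T['d'],optics.calibration('top'),-30,110); print(o)
S=np.load('scene.npz');o,Q=pin(S['d'],optics.calibration('scene'),-30,110); print(o)
E
```

```text
(((450.1628112792969, -110.38162231445312), (44.835792541503906, 83.52668762207031), 15.599757194519043), 3229, np.float64(44.73318076594036))
[[  1.3 465.2  13.1 103.4  50. ]
 [  4.  464.9  18.7 105.3 120. ]
 [  8.  464.8  18.2 105.6 108. ]
 [ 12.  465.   18.2 105.4 118. ]
 [ 16.1 465.4  18.3 105.5 115. ]
 [ 20.1 465.5  17.7 105.5 113. ]
 [ 23.9 465.7  18.8 105.6 117. ]
 [ 28.  466.1  18.7 105.8 129. ]
 [ 32.1 466.3  18.7 105.5 121. ]
 [ 36.  466.7  18.6 105.7 126. ]
 [ 40.  467.   19.1 105.8 122. ]
 [ 44.2 468.6  21.2 105.7 144. ]
 [ 47.9 468.   25.3 108.7 224. ]
 [ 51.8 468.3  25.8 109.3 156. ]
 [ 55.5 476.5  10.  108.3  45. ]
 [ 59.2 480.8   3.5 102.5   7. ]]
0.5002639188724123
[[  8.  464.5  15.4 111.4   7. ]
 [ 20.3 465.4  14.4 104.3   7. ]
 [ 39.7 466.1  14.3 106.4   7. ]
 [ 44.3 466.4  13.1 109.    7. ]
 [ 48.4 468.5  19.3 111.3   8. ]
 [ 52.3 466.5  21.  109.2   8. ]
 [ 56.4 468.6  26.5 109.5   7. ]
 [ 60.1 469.   24.7 108.2   8. ]
 [ 63.7 469.1  23.4 111.1   8. ]
 [ 68.1 470.1  24.  110.8  11. ]
 [ 72.3 470.   24.  107.8   8. ]
 [ 76.3 470.8  20.6 110.   10. ]
 [ 80.6 470.8  20.9 108.4   7. ]
 [ 84.6 470.5  22.3 108.6   8. ]
 [ 88.5 471.3  22.1 108.2   7. ]
 [ 91.5 471.2  20.9 111.9   7. ]
 [ 96.2 473.8  26.4 116.4  13. ]
 [100.1 468.7  37.4 117.1  19. ]
 [104.5 462.8  27.3 117.1   7. ]]
[[ 93.4 473.   28.9 116.7   7. ]
 [ 96.1 467.9  40.9 115.6  18. ]
 [ 99.4 467.6  36.8 116.2  16. ]
 [103.8 466.8  41.  116.2  10. ]]
```

>>> {"method": "carry_out", "body": {
  "rows": [
    [[1, 0, -40, 0, 0, 0, 1], [1, 0, -80, 0, 0, 0, 1], [1, 0, -120, 0, 0, 0, 1], [1, 0, -160, 0, 0, 0, 1], [1, 0, -190, 0, 0, 0, 1], [1, 0, -204, 0, 0, 0, 1], [1, 0, -210, 0, 0, 0, 1], [1, 0, -210, 0, 0, 0, 1], [1, 0, -210, 0, 0, 0, 0], [1, 0, -210, 0, 0, 0, 0], [1, 0, -210, 0, 0, 0, 0], [1, 0, -210, 0, 0, 0, 0]]
  ]
}}

```text
time: 2.15
position: [450.3, -110.2, 6.4]
tcp_rot: [0.001, 0.607, 0.795, 0.0]
ft_force: [-0.4, 0.1, 0.0]
finger_gap: 70.6
grip_force: 0.0
```

>>> {"method": "carry_out", "body": {
  "rows": [
    [[0, 0, 0, 0, 0, 0, 0], [0, 0, 0, 0, 0, 0, 0], [0, 0, 0, 0, 0, 0, 0], [0, 0, 0, 0, 0, 0, 0], [0, 0, 0, 0, 0, 0, 0], [0, 0, 0, 0, 0, 0, 0], [0, 0, 0, 0, 0, 0, 0], [0, 0, 10, 0, 0, 0, 0], [0, 0, 30, 0, 0, 0, 0], [0, 0, 60, 0, 0, 0, 0], [0, 0, 73, 0, 0, 0, 0], [0, 0, 73, 0, 0, 0, 0]]
  ]
}}

```text
time: 3.15
position: [451.1, -110.5, 81.6]
tcp_rot: [0.002, 0.607, 0.795, 0.001]
ft_force: [0.0, 1.1, -1.9]
finger_gap: 43.5
grip_force: 30.0
```

>>> {"method": "carry_out", "body": {
  "rows": [
    [[4, 15, 1, 0, 0, -7, 0], [7, 30, 1, 0, 0, -14, 0], [9, 40, 1, 0, 0, -19.7, 0], [9, 40, 1, 0, 0, -19.7, 0], [9, 40, 1, 0, 0, -19.7, 0], [9, 40, 1, 0, 0, -19.7, 0]]
  ]
}}

```text
time: 3.65
position: [458.4, -70.5, 79.0]
tcp_rot: [-0.0, 0.733, 0.68, -0.0]
ft_force: [0.5, -0.1, -1.7]
finger_gap: 43.8
grip_force: 30.0
```

Run:
```python
from h import *
np.set_printoptions(suppress=True,precision=1)
s=monitor.state(); print(s['time'],s['position'],s['tcp_rot'],s['ft_force'])
p,d,c=snap('wrist','w2.png'); np.savez('w2.npz',p=p,d=d,**c)
o,Q=pin(d,c,-20,110); print(o)
P=cloud(d,c); z=P[:,:,2]; m=(d>0)&(abs(z-117)<7)&(abs(P[:,:,0]-460)<40)&(P[:,:,1]>-125)&(P[:,:,1]<-15)
print(m.sum(),np.median(z[m]),cv2.minAreaRect(P[m][:,:2].astype(np.float32)))
```

```text
3.65 [458.4 -70.5  79. ] [-0.   0.7  0.7 -0. ] [ 0.5 -0.1 -1.7]
[[  2.5 464.7  16.8 104.2 249. ]
 [  6.  464.5  18.8 105.4 380. ]
 [ 10.  464.7  18.8 105.6 381. ]
 [ 14.  465.   18.6 105.4 392. ]
 [ 18.  465.3  18.4 105.6 402. ]
 [ 22.  465.9  18.9 105.4 409. ]
 [ 26.  466.2  18.7 105.5 420. ]
 [ 30.  466.4  18.5 105.7 415. ]
 [ 34.  467.   19.  105.4 426. ]
 [ 38.  467.3  18.9 105.5 436. ]
 [ 41.3 467.5  18.7 105.3 271. ]]
14101 118.1610773356466 ((458.49835205078125, -70.77047729492188), (84.62836456298828, 68.06793212890625), 85.50144958496094)
```

View pics/w2.png

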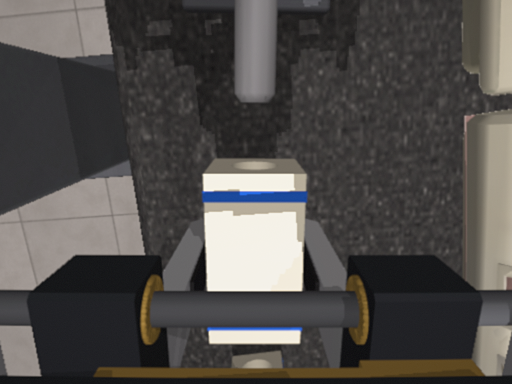

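The insert is held square and in line with the pin. Its near face is at row 165, and the pin tip is at (255,98).

>>> {"method": "carry_out", "body": {
  "rows": [
    [[0.8, 10, 0, 0, 0, 0, 0], [1.6, 20, 0, 0, 0, 0, 0], [2.2, 28, 0, 0, 0, 0, 0], [2.8, 35, 0, 0, 0, 0, 0], [3.4, 43, 0, 0, 0, 0, 0], [4.1, 52, 0, 0, 0, 0, 0], [4.8, 60, 0, 0, 0, 0, 0], [5.4, 67, 0, 0, 0, 0, 0], [5.4, 67, 0, 0, 0, 0, 0], [5.4, 67, 0, 0, 0, 0, 0]]
  ]
}}

```text
time: 4.53
position: [464.2, -2.8, 79.4]
tcp_rot: [-0.0, 0.734, 0.679, -0.0]
ft_force: [0.0, 0.0, -1.6]
finger_gap: 43.8
grip_force: 30.0
```

```bash
cat > chk.py <<'E'
from h import *
import sys
np.set_printoptions(suppress=True,precision=2)
s=monitor.state(); print(s['time'],s['position'],s['ft_force'],s['wrist_torque'],s['finger_gap'])
p,d,c=snap('wrist',sys.argv[1]); np.savez('last.npz',p=p,d=d,**c)
y=s['position'][1]
o,Q=pin(d,c,y+40,110); print(o)
P=cloud(d,c); z=P[:,:,2]; m=(d>0)&(abs(z-118)<5)&(abs(P[:,:,0]-462)<26)&(P[:,:,1]>y-50)&(P[:,:,1]<y+50)
print(m.sum(),np.median(z[m]),cv2.minAreaRect(P[m][:,:2].astype(np.float32)))
E
python3 chk.py w3.png
```

```text
4.5333 [464.15  -2.76  79.42] [ 0.04  0.   -1.59] [ 0.02 -0.07 -0.03] 43.75091278415224
[[  39.01  466.82   43.39  117.59 1184.  ]
 [  43.25  467.52   18.8   105.44  334.  ]
 [  47.47  468.34   25.52  108.62  359.  ]
 [  51.25  468.41   25.74  108.97  477.  ]
 [  55.25  468.69   25.49  108.93  487.  ]
 [  59.25  469.03   25.2   108.75  490.  ]
 [  63.26  469.7    25.62  108.86  501.  ]
 [  67.25  469.99   25.44  108.81  511.  ]
 [  71.25  470.28   25.36  108.97  518.  ]
 [  75.24  470.49   25.12  108.83  520.  ]
 [  79.26  471.14   25.59  108.91  543.  ]
 [  83.25  471.46   25.39  108.97  541.  ]
 [  87.23  471.54   25.59  109.05  563.  ]
 [  91.25  472.07   26.11  108.88  578.  ]
 [  95.51  473.48   30.94  117.14 1067.  ]
 [  98.81  469.02   39.92  117.77  890.  ]
 [ 103.56  466.79   43.5   117.55  618.  ]]
13376 118.5988693466196 ((461.2666931152344, -2.868000030517578), (84.50135803222656, 52.14711380004883), 85.66978454589844)
```

>>> {"method": "carry_out", "body": {
  "rows": [
    [[0.3, 2, -0.4, 0, 0, -0.4, 0], [0.5, 4, -0.4, 0, 0, -0.4, 0], [0.6, 5.5, -0.4, 0, 0, -0.4, 0], [0.7, 7, -0.4, 0, 0, -0.4, 0], [0.7, 7, -0.4, 0, 0, -0.4, 0], [0.7, 7, -0.4, 0, 0, -0.4, 0]]
  ]
}}

```text
time: 5.08
position: [464.8, 3.9, 79.1]
tcp_rot: [-0.0, 0.736, 0.677, 0.0]
ft_force: [0.4, 0.2, -1.7]
finger_gap: 44.0
grip_force: 30.0
```

>>> {"method": "carry_out", "body": {
  "rows": [
    [[0.1, 1, 0, 0, 0, 0, 0], [0.2, 2, 0, 0, 0, 0, 0], [0.2, 2, 0, 0, 0, 0, 0], [0.2, 2, 0, 0, 0, 0, 0]]
  ]
}}

```text
time: 5.42
position: [465.0, 5.2, 79.1]
tcp_rot: [0.0, 0.736, 0.677, -0.001]
ft_force: [-0.2, -7.3, -0.6]
finger_gap: 43.8
grip_force: 30.0
```

Contact at the step position. I'll zoom in on the bore in the saved view, to make sure this is a real stop and not a caught edge.

```bash
python3 - <<'E'
from h import *
w=np.load('w2.npz'); p=w['p']
a=cv2.resize(p[150:182,195:315,::-1],(720,192),interpolation=cv2.INTER_CUBIC)
cv2.imwrite('pics/w2c.png',a)
g=p.astype(int).mean(2)
for v in range(158,174,2): print(v,g[v,225:285:2].astype(int))
# projected px per mm on front face centre height
R=w['R'];t=w['t']
for z in (118,96,74):
    x=[R@np.array([458.5+dx+42*.08,-70.8+42,z])+t for dx in(-22,22)]
    print(z,[(w['cx']+K(w)[0,0]*q[0]/q[2]).round(1) for q in x],[(w['cy']+K(w)[0,0]*q[1]/q[2]).round(1) for q in x])
E
python3 chk.py w4.png
```

```text
158 [79 77 78 78 77 76 76 76 75 77 75 76 78 77 76 77 76 76 75 77 69 70 70 71
 67 70 81 83 77 76]
160 [110 111 111 110 110 111 110 110 108 109 108 110 110 110 114 113 111 112
 111 108 108 108 111 110 111 111 111 111 110 110]
162 [109 108 108 109 109 110 115 123 134 145 150 155 159 161 166 165 162 161
 159 154 150 138 126 116 111 109 109 109 110 109]
164 [109 109 109 108 111 123 134 141 148 153 158 162 166 168 169 171 169 168
 166 162 158 153 145 138 128 115 108 109 109 109]
166 [110 109 109 107 110 125 133 140 148 153 157 162 166 168 170 170 170 169
 165 162 158 151 145 137 129 116 107 109 109 109]
168 [109 108 109 109 109 112 118 128 139 148 154 158 162 166 167 168 168 166
 162 157 152 145 129 124 114 109 108 109 110 109]
170 [109 109 109 110 108 110 107 108 106 108 110 110 112 115 115 115 115 114
 111 111 108 107 108 108 109 109 109 109 109 109]
172 [102 102 103 103 101 102 102 102 102 102 103 101 101 102 101 101 102 101
 102 101 102 102 102 101 101 102 103 102 102 101]
118 [np.float64(203.7), np.float64(306.9)] [np.float64(176.8), np.float64(169.2)]
96 [np.float64(210.2), np.float6
[... 283 characters left out ...]
.3   108.86  459.  ]
 [  55.23  468.92   25.89  108.88  467.  ]
 [  59.2   469.23   25.59  108.94  471.  ]
 [  63.18  469.62   25.43  108.96  491.  ]
 [  67.19  469.92   25.17  108.83  489.  ]
 [  71.19  470.12   25.53  108.84  506.  ]
 [  75.2   470.3    25.42  108.94  518.  ]
 [  79.21  470.96   25.89  108.84  530.  ]
 [  83.2   471.37   25.75  108.73  533.  ]
 [  87.17  471.6    25.52  108.96  541.  ]
 [  91.2   471.92   25.29  108.84  555.  ]
 [  95.37  474.35   29.17  117.26  896.  ]
 [  98.88  468.91   40.14  117.74  775.  ]
 [ 103.35  465.64   41.12  117.63  503.  ]]
13228 118.25220503379683 ((461.1849670410156, 5.01904296875), (84.9014663696289, 52.17014694213867), 85.43000030517578)
```

View pics/w2c.png

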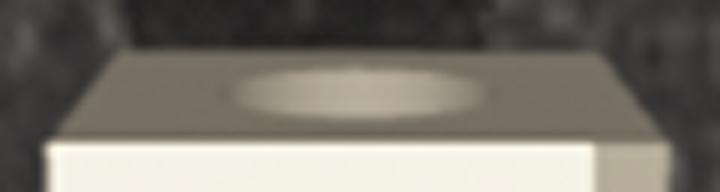

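In the crop the bore spans columns 234 to 276 on a face about 90 px wide. That is the narrow bore, so the stop at the step is real and this insert goes in the red tray. I'll draw it straight back, lift it, and carry it over the gauge.

>>> {"method": "carry_out", "body": {
  "rows": [
    [[-0.8, -10, 0, 0, 0, 0, 0], [-2.1, -25, 0, 0, 0, 0, 0], [-4.2, -50, 0, 0, 0, 0, 0], [-6, -72, 0, 0, 0, 0, 0], [-7, -84, 0, 0, 0, 0, 0], [-7, -84, 10, 0, 0, 0, 0], [-7, -84, 45, 0, 0, 0, 0], [-7, -84, 80, 0, 0, 0, 0], [-7, -80, 100, 0, 0, 0, 0], [-4, -45, 100, 0, 0, 2, 0], [-1, -5, 100, 0, 0, 4, 0], [2, 36, 100, 0, 0, 6.2, 0]]
  ]
}}

```text
time: 6.47
position: [466.9, 43.3, 180.2]
tcp_rot: [0.0, 0.699, 0.715, 0.001]
ft_force: [0.3, -0.4, -1.1]
finger_gap: 43.7
grip_force: 30.0
```

>>> {"method": "carry_out", "body": {
  "rows": [
    [[2, 41, 0, 0, 0, 0, 0], [4, 82, 0, 0, 0, 0, 0], [6, 123, 0, 0, 0, 0, 0], [8, 164, 0, 0, 0, 0, 0], [10, 200, 0, 0, 0, 0, 0], [11, 220, 0, 0, 0, 0, 0], [11, 227, 0, 0, 0, 0, 0], [11, 227, 0, 0, 0, 0, 0], [11, 227, 0, 0, 0, 0, 0], [11, 227, 0, 0, 0, 0, 0]]
  ]
}}

```text
time: 7.3
position: [478.1, 267.8, 179.3]
tcp_rot: [0.0, 0.699, 0.715, -0.0]
ft_force: [-0.1, 0.2, -1.7]
finger_gap: 43.7
grip_force: 30.0
```

Run:
```python
from h import *
s=monitor.state(); print(s['time'],s['position'],s['ft_force'],s['finger_gap'])
p,d,c=snap('wrist','w5.png'); hsv=cv2.cvtColor(p,cv2.COLOR_RGB2HSV).astype(int)
P=cloud(d,c)
m=((hsv[:,:,0]<5)|(hsv[:,:,0]>175))&(hsv[:,:,1]>180)&(d>0)&(abs(P[:,:,1]-269)<90)&(abs(P[:,:,0]-478)<90)
Q=P[m]; print(len(Q),np.percentile(Q,[0.5,99.5],axis=0)); r=Q[Q[:,2]>11]; print(cv2.minAreaRect(r[:,:2].astype(np.float32)))
```

```text
7.3 [478.08892504 267.80662678 179.31884396] [-0.13020415  0.23488486 -1.73536895] 43.68491691337367
7059 [[413.03348251 220.65283283   2.20526557]
 [544.10832957 331.62794777  16.93256127]]
((479.0075378417969, 274.0146789550781), (129.86810302734375, 113.49976348876953), 2.203594446182251)
```

View pics/w5.png

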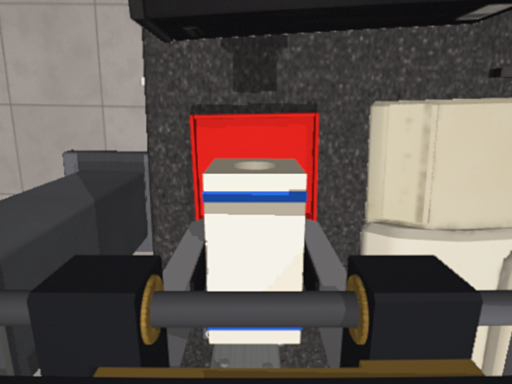

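The view shows the insert above the red tray, which spans columns 192 to 318 and is well centred. I'll check the black object along the top edge before I descend.

Run:
```python
from h import *
p,d,c=snap('wrist'); P=cloud(d,c); R=c['R'];print('cam',-R.T@c['t'])
for v,u in ((5,200),(15,330),(25,180),(25,450),(60,255)): print(v,u,p[v,u],P[v,u].round(0))
```

```text
cam [476.31874566 336.96184833 359.20330126]
5 200 [33 30 33] [436. 408.  92.]
15 330 [15 14 16] [536. 410.  67.]
25 180 [16 15 17] [416. 400.  66.]
25 450 [56 53 53] [669. 421.   1.]
60 255 [44 43 41] [477. 383.   0.]
```

>>> {"method": "carry_out", "body": {
  "rows": [
    [[1, 2, -40, 0, 0, 0, 0], [1, 2, -75, 0, 0, 0, 0], [1, 2, -90, 0, 0, 0, 0], [1, 2, -90, 0, 0, 0, 0]]
  ]
}}

```text
time: 7.73
position: [477.6, 269.3, 85.7]
tcp_rot: [-0.001, 0.699, 0.715, -0.003]
ft_force: [-0.9, -0.6, -2.0]
finger_gap: 43.9
grip_force: 30.0
```

>>> {"method": "carry_out", "body": {
  "rows": [
    [[0, 0, -25, 0, 0, 0, 0], [0, 0, -50, 0, 0, 0, 0], [0, 0, -66, 0, 0, 0, 0], [0, 0, -73, 0, 0, 0, 0], [0, 0, -76, 0, 0, 0, 0], [0, 0, -77.5, 0, 0, 0, 0], [0, 0, -78, 0, 0, 0, 0], [0, 0, -78, 0, 0, 0, 0], [0, 0, -78, 0, 0, 0, 0]]
  ]
}}

```text
time: 8.48
position: [479.5, 271.1, 12.0]
tcp_rot: [0.0, 0.699, 0.715, 0.001]
ft_force: [-0.2, -0.3, -1.4]
finger_gap: 43.6
grip_force: 30.0
```

>>> {"method": "carry_out", "body": {
  "rows": [
    [[0, 0, -0.6, 0, 0, 0, 0], [0, 0, -1.2, 0, 0, 0, 0], [0, 0, -1.5, 0, 0, 0, 0], [0, 0, -1.5, 0, 0, 0, 0]]
  ]
}}

```text
time: 8.82
position: [479.1, 270.9, 9.6]
tcp_rot: [0.0, 0.699, 0.715, 0.0]
ft_force: [0.7, 0.8, -2.0]
finger_gap: 44.2
grip_force: 30.0
```

>>> {"method": "carry_out", "body": {
  "rows": [
    [[0, 0, 0, 0, 0, 0, 0.6], [0, 0, 0, 0, 0, 0, 0.6], [0, 0, 0, 0, 0, 0, 0.6], [0, 0, 0, 0, 0, 0, 0.6], [0, 0, 0, 0, 0, 0, 0.6], [0, 0, 0, 0, 0, 0, 0.6], [0, 0, 15, 0, 0, 0, 0.6], [0, 0, 50, 0, 0, 0, 0.6], [0, 0, 90, 0, 0, 0, 0.6], [0, 0, 131, 0, 0, 0, 0.6], [0, 0, 170, 0, 0, 0, 0.6], [0, 0, 200, 0, 0, 0, 1]]
  ]
}}

```text
time: 9.82
position: [479.2, 271.0, 213.1]
tcp_rot: [0.001, 0.699, 0.715, 0.001]
ft_force: [0.9, -0.2, 0.5]
finger_gap: 60.2
grip_force: 0.0
```

Run:
```python
from h import *
s=monitor.state(); print(s['time'],s['position'],s['ft_force'],s['finger_gap'])
p,d,c=snap('wrist','w6.png'); P=cloud(d,c)
m=(d>0)&(abs(P[:,:,2]-48)<8)&(abs(P[:,:,0]-479)<50)&(abs(P[:,:,1]-270)<70); print(np.median(P[m][:,2]),cv2.minAreaRect(P[m][:,:2].astype(np.float32)))
```

```text
9.8167 [479.24186602 271.03782094 213.14877108] [ 0.89181197 -0.23311455  0.48802897] 60.184631977743074
48.68501694505508 ((479.6825256347656, 270.4402770996094), (44.98737335205078, 84.37506866455078), 1.2909661531448364)
```

>>> {"method": "carry_out", "body": {
  "rows": [
    [[-26, -528, 5, 0, 0, 1.6, 1], [-26, -528, 5, 0, 0, 1.6, 1], [-26, -528, 5, 0, 0, 1.6, 1], [-26, -528, 5, 0, 0, 1.6, 1], [-26, -528, 5, 0, 0, 1.6, 1], [-26, -528, 5, 0, 0, 1.6, 1], [-26, -528, 5, 0, 0, 1.6, 1], [-26, -528, 5, 0, 0, 1.6, 1], [-26, -528, 5, 0, 0, 1.6, 1], [-26, -528, 5, 0, 0, 1.6, 1], [-26, -528, 5, 0, 0, 1.6, 1], [-26, -528, 5, 0, 0, 1.6, 1]]
  ]
}}

```text
time: 10.87
position: [453.8, -230.5, 214.2]
tcp_rot: [0.0, 0.689, 0.725, 0.0]
ft_force: [1.3, 0.1, 0.5]
finger_gap: 94.0
grip_force: 0.0
```

>>> {"method": "carry_out", "body": {
  "rows": [
    [[0, 0, 0, 0, 0, 0, 1], [0, 0, 0, 0, 0, 0, 1], [0, 0, 0, 0, 0, 0, 1]]
  ]
}}

```text
time: 11.12
position: [454.4, -228.1, 213.9]
tcp_rot: [-0.0, 0.689, 0.725, 0.0]
ft_force: [-1.0, 0.6, 0.7]
finger_gap: 94.1
grip_force: 0.0
```

Run:
```python
from h import *
s=monitor.state(); print(s['time'],s['position'],s['tcp_rot'],s['finger_gap'])
p,d,c=snap('wrist','w7.png'); P=cloud(d,c)
m=(d>0)&(abs(P[:,:,2]-44)<6)&(abs(P[:,:,0]-452)<50)&(abs(P[:,:,1]+257)<70); print(m.sum(),np.median(P[m][:,2]),cv2.minAreaRect(P[m][:,:2].astype(np.float32)))
```

```text
11.1167 [ 454.35254415 -228.06710348  213.94947241] [-2.98422131e-04  6.88890161e-01  7.24865681e-01  3.12609067e-05] 94.13058465222174
3143 44.719538464166675 ((452.046142578125, -258.1239318847656), (44.352508544921875, 84.69124603271484), 3.619701623916626)
```

>>> {"method": "carry_out", "body": {
  "rows": [
    [[-2.3, -28, -25, 0, 0, 0.7, 1], [-2.3, -30, -65, 0, 0, 0.7, 1], [-2.3, -30, -105, 0, 0, 0.7, 1], [-2.3, -30, -145, 0, 0, 0.7, 1], [-2.3, -30, -180, 0, 0, 0.7, 1], [-2.3, -30, -200, 0, 0, 0.7, 1], [-2.3, -30, -208, 0, 0, 0.7, 1], [-2.3, -30, -208, 0, 0, 0.7, 1], [-2.3, -30, -208, 0, 0, 0.7, 0], [-2.3, -30, -208, 0, 0, 0.7, 0], [-2.3, -30, -208, 0, 0, 0.7, 0], [-2.3, -30, -208, 0, 0, 0.7, 0]]
  ]
}}

```text
time: 12.17
position: [452.7, -258.7, 7.5]
tcp_rot: [0.001, 0.684, 0.729, 0.0]
ft_force: [-0.8, 0.4, 0.7]
finger_gap: 70.6
grip_force: 0.0
```

>>> {"method": "carry_out", "body": {
  "rows": [
    [[0, 0, 0, 0, 0, 0, 0], [0, 0, 0, 0, 0, 0, 0], [0, 0, 0, 0, 0, 0, 0], [0, 0, 0, 0, 0, 0, 0], [0, 0, 0, 0, 0, 0, 0], [0, 0, 0, 0, 0, 0, 0], [0, 0, 0, 0, 0, 0, 0], [0, 0, 0, 0, 0, 0, 0]]
  ]
}}

```text
time: 12.83
position: [452.2, -258.5, 6.3]
tcp_rot: [0.0, 0.684, 0.729, -0.0]
ft_force: [-1.5, -0.8, 4.0]
finger_gap: 43.6
grip_force: 30.0
```

>>> {"method": "carry_out", "body": {
  "rows": [
    [[0, 0, 12, 0, 0, 0, 0], [0, 0, 45, 0, 0, 0, 0], [0, 0, 73, 0, 0, 0, 0], [1, 35, 73, 0, 0, -4, 0], [2.5, 75, 73, 0, 0, -8.4, 0], [4, 115, 73, 0, 0, -8.4, 0], [5.5, 150, 73, 0, 0, -8.4, 0], [6.5, 178, 73, 0, 0, -8.4, 0], [6.7, 188, 73, 0, 0, -8.4, 0], [6.7, 188, 73, 0, 0, -8.4, 0], [6.7, 188, 73, 0, 0, -8.4, 0], [6.7, 188, 73, 0, 0, -8.4, 0]]
  ]
}}

```text
time: 13.83
position: [459.0, -71.4, 79.5]
tcp_rot: [0.0, 0.736, 0.677, 0.0]
ft_force: [-1.1, -0.5, -0.7]
finger_gap: 43.7
grip_force: 30.0
```

```bash
cp last.npz l1.npz; python3 chk.py w8.png
python3 - <<'E'
from h import *
w=np.load('last.npz'); cv2.imwrite('pics/w8c.png',cv2.resize(w['p'][90:182,195:315,::-1],(720,552),interpolation=cv2.INTER_CUBIC))
E
```

```text
13.8333 [458.96 -71.45  79.52] [-1.1  -0.53 -0.71] [-0.06 -0.09 -0.  ] 43.73719266843032
[[ -29.76  464.72   39.44  117.83 1269.  ]
 [   2.81  464.7    17.82  104.64  305.  ]
 [   6.55  464.41   18.88  105.45  377.  ]
 [  10.57  464.79   18.79  105.39  393.  ]
 [  14.57  465.15   18.7   105.28  391.  ]
 [  18.56  465.27   18.85  105.48  403.  ]
 [  22.54  465.47   19.05  105.52  408.  ]
 [  26.55  466.09   19.38  105.46  422.  ]
 [  30.59  466.49   19.26  105.53  434.  ]
 [  34.55  466.81   19.08  105.44  427.  ]
 [  38.55  467.16   19.    105.33  446.  ]
 [  41.36  467.42   18.7   104.89  120.  ]]
13331 117.85631778744253 ((461.0291748046875, -71.27894592285156), (85.24762725830078, 52.01372528076172), 84.27383422851562)
```

View pics/w8c.png

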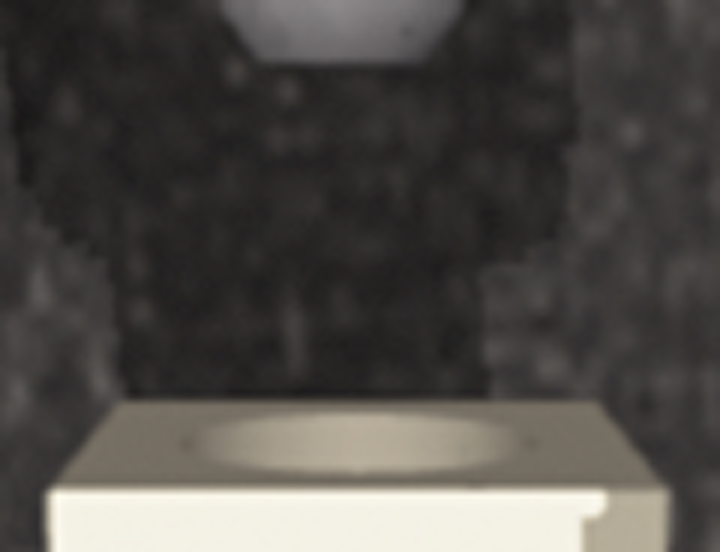

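The bore spans crop columns 190 to 520, about 55 px, so this is the wide one. It lines up with the pin, so I'll slide it on.

>>> {"method": "carry_out", "body": {
  "rows": [
    [[1, 12, 0, 0, 0, 0, 0], [2, 24, 0, 0, 0, 0, 0], [3, 36, 0, 0, 0, 0, 0], [4, 48, 0, 0, 0, 0, 0], [5, 60, 0, 0, 0, 0, 0], [5.7, 68, 0, 0, 0, 0, 0], [6, 72, 0, 0, 0, 0, 0], [6.3, 75, 0, 0, 0, 0, 0], [6.5, 77, 0, 0, 0, 0, 0], [6.6, 79, 0, 0, 0, 0, 0], [6.6, 79, 0, 0, 0, 0, 0]]
  ]
}}

```text
time: 14.8
position: [465.5, 8.4, 79.3]
tcp_rot: [-0.0, 0.736, 0.677, -0.0]
ft_force: [-0.1, 0.6, -1.4]
finger_gap: 43.9
grip_force: 30.0
```

```bash
python3 chk.py w9.png
```

```text
14.8 [465.48   8.45  79.27] [-0.07  0.59 -1.37] [-0.07 -0.1  -0.  ] 43.933771595461465
[[  50.56  467.95   42.06  117.77 1260.  ]
 [  54.31  464.24   34.22  109.06  503.  ]
 [  58.47  468.98   25.23  108.89  464.  ]
 [  62.46  469.35   24.99  108.88  468.  ]
 [  66.46  470.     25.4   108.88  487.  ]
 [  70.47  470.1    25.74  108.95  493.  ]
 [  74.44  470.39   25.71  108.87  507.  ]
 [  78.45  470.73   25.39  108.87  512.  ]
 [  82.45  471.03   25.29  108.87  520.  ]
 [  86.44  471.69   25.76  108.9   535.  ]
 [  90.46  472.     25.57  108.76  543.  ]
 [  94.76  474.35   29.22  116.99  773.  ]
 [  98.25  468.82   40.27  117.76  745.  ]
 [ 102.39  467.79   42.13  117.82  482.  ]
 [ 104.64  447.46    4.89  116.53   90.  ]]
13105 117.59974820005958 ((461.43408203125, 8.94500732421875), (85.08880615234375, 52.549190521240234), 85.46490478515625)
```

>>> {"method": "carry_out", "body": {
  "rows": [
    [[0.4, 5, 0, 0, 0, 0, 0], [0.8, 10, 0, 0, 0, 0, 0], [1.2, 15, 0, 0, 0, 0, 0], [1.7, 20, 0, 0, 0, 0, 0], [2.1, 25, 0, 0, 0, 0, 0], [2.5, 30, 0, 0, 0, 0, 0], [2.9, 35, 0, 0, 0, 0, 0], [3.2, 39, 0, 0, 0, 0, 0], [3.4, 41, 0, 0, 0, 0, 0], [3.5, 42, 0, 0, 0, 0, 0], [3.5, 42, 0, 0, 0, 0, 0]]
  ]
}}

```text
time: 15.77
position: [468.9, 50.7, 79.3]
tcp_rot: [-0.0, 0.736, 0.677, -0.0]
ft_force: [-0.5, -0.3, -0.4]
finger_gap: 43.8
grip_force: 30.0
```

>>> {"method": "carry_out", "body": {
  "rows": [
    [[0.1, 1, 0, 0, 0, 0, 0], [0.2, 2, 0, 0, 0, 0, 0], [0.3, 3, 0, 0, 0, 0, 0], [0.3, 4, 0, 0, 0, 0, 0], [0.3, 4, 0, 0, 0, 0, 0], [0.3, 4, 0, 0, 0, 0, 0]]
  ]
}}

```text
time: 16.27
position: [469.3, 54.0, 79.3]
tcp_rot: [0.0, 0.736, 0.677, -0.0]
ft_force: [-0.5, -5.9, 0.4]
finger_gap: 44.0
grip_force: 30.0
```

It's fully home: a light 6 N contact 50 mm past the step. I'll draw it off and carry it to the green tray.

>>> {"method": "carry_out", "body": {
  "rows": [
    [[-0.7, -8, 0, 0, 0, 0, 0], [-2.1, -25, 0, 0, 0, 0, 0], [-4.2, -50, 0, 0, 0, 0, 0], [-6.7, -80, 0, 0, 0, 0, 0], [-9.2, -110, 0, 0, 0, 0, 0], [-11.2, -134, 0, 0, 0, 0, 0], [-9, -165, 20, 0, 0, 0, 0], [-4, -200, 40, 0, 0, 0, 0], [0, -236, 55, 0, 0, 1, 0], [4, -274, 65, 0, 0, 2.6, 0], [8, -312, 65, 0, 0, 2.6, 0], [12, -350, 65, 0, 0, 2.6, 0]]
  ]
}}

```text
time: 17.27
position: [481.0, -297.9, 145.1]
tcp_rot: [0.001, 0.72, 0.694, 0.0]
ft_force: [-0.6, 0.9, -2.0]
finger_gap: 43.7
grip_force: 30.0
```

>>> {"method": "carry_out", "body": {
  "rows": [
    [[4, -40, 0, 0, 0, 0, 0], [8, -80, 0, 0, 0, 0, 0], [10, -115, 0, 0, 0, 0, 0], [12, -136, 0, 0, 0, 0, 0], [12, -143, 0, 0, 0, 0, 0], [12, -143, 0, 0, 0, 0, 0], [12, -143, 0, 0, 0, 0, 0], [12, -143, 0, 0, 0, 0, 0]]
  ]
}}

```text
time: 17.93
position: [493.4, -437.3, 144.4]
tcp_rot: [-0.0, 0.72, 0.694, 0.0]
ft_force: [0.0, 0.1, -0.6]
finger_gap: 44.2
grip_force: 30.0
```

Run:
```python
from h import *
s=monitor.state(); print(s['time'],s['position'],s['tcp_rot'],s['ft_force'],s['finger_gap'])
p,d,c=snap('wrist','w10.png'); hsv=cv2.cvtColor(p,cv2.COLOR_RGB2HSV).astype(int)
P=cloud(d,c)
m=(abs(hsv[:,:,0]-67)<12)&(hsv[:,:,1]>150)&(d>0)&(abs(P[:,:,1]+439)<90)&(abs(P[:,:,0]-493)<90)
Q=P[m]; print(len(Q),np.percentile(Q,[0.5,99.5],axis=0)); r=Q[Q[:,2]>11]; print(cv2.minAreaRect(r[:,:2].astype(np.float32)))
```

```text
17.9333 [ 493.38049239 -437.32409924  144.38236584] [-1.41468018e-04  7.19963119e-01  6.94012306e-01  7.61513034e-05] [ 0.02996201  0.1270295  -0.63932619] 44.16499975882745
7534 [[ 426.9718141  -476.70938577    2.69696852]
 [ 558.55056978 -377.29387631   16.81959837]]
((492.9590759277344, -431.91162109375), (105.11885833740234, 130.00289916992188), 86.57164001464844)
```

View pics/w10.png

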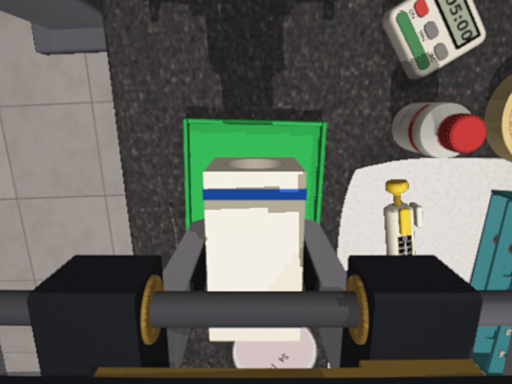

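The insert is centred over the green tray (columns 185 to 327). The bottle and timer are well clear to the right. Lowering.

>>> {"method": "carry_out", "body": {
  "rows": [
    [[0, -1, -38, 0, 0, 0, 0], [0, -1, -75, 0, 0, 0, 0], [0, -1, -105, 0, 0, 0, 0], [0, -1, -120, 0, 0, 0, 0], [0, -1, -127, 0, 0, 0, 0], [0, -1, -130, 0, 0, 0, 0], [0, -1, -132, 0, 0, 0, 0], [0, -1, -132.5, 0, 0, 0, 0], [0, -1, -132.5, 0, 0, 0, 0], [0, -1, -132.5, 0, 0, 0, 0]]
  ]
}}

```text
time: 18.82
position: [493.6, -439.8, 12.9]
tcp_rot: [0.001, 0.72, 0.694, 0.0]
ft_force: [0.0, -0.2, -0.7]
finger_gap: 44.1
grip_force: 30.0
```

>>> {"method": "carry_out", "body": {
  "rows": [
    [[0, 0, -0.5, 0, 0, 0, 0], [0, 0, -1, 0, 0, 0, 0], [0, 0, -1, 0, 0, 0, 0], [0, 0, -1, 0, 0, 0, 0]]
  ]
}}

```text
time: 19.15
position: [493.3, -439.5, 10.8]
tcp_rot: [0.0, 0.72, 0.694, -0.0]
ft_force: [0.4, -0.2, -0.8]
finger_gap: 43.5
grip_force: 30.0
```

>>> {"method": "carry_out", "body": {
  "rows": [
    [[0, 0, -0.3, 0, 0, 0, 0], [0, 0, -0.6, 0, 0, 0, 0], [0, 0, -0.6, 0, 0, 0, 0], [0, 0, -0.6, 0, 0, 0, 0]]
  ]
}}

```text
time: 19.48
position: [493.3, -439.5, 10.4]
tcp_rot: [0.0, 0.72, 0.694, -0.0]
ft_force: [-1.3, 0.2, 2.1]
finger_gap: 43.9
grip_force: 30.0
```

Light contact with the floor, so I'll release and retreat.

>>> {"method": "carry_out", "body": {
  "rows": [
    [[0, 0, 0, 0, 0, 0, 0.6], [0, 0, 0, 0, 0, 0, 0.6], [0, 0, 0, 0, 0, 0, 0.6], [0, 0, 0, 0, 0, 0, 0.6], [0, 0, 0, 0, 0, 0, 0.6], [0, 0, 0, 0, 0, 0, 0.6], [0, 0, 15, 0, 0, 0, 0.6], [0, 0, 50, 0, 0, 0, 0.6], [0, 0, 90, 0, 0, 0, 0.6], [0, 0, 130, 0, 0, 0, 0.6], [0, 0, 170, 0, 0, 0, 0.6], [0, 0, 200, 0, 0, 0, 0.6]]
  ]
}}

```text
time: 20.48
position: [493.4, -439.6, 214.1]
tcp_rot: [0.002, 0.72, 0.694, 0.0]
ft_force: [-0.1, 0.4, 0.9]
finger_gap: 56.7
grip_force: 0.0
```

>>> {"method": "carry_out", "body": {
  "rows": [
    [[0, 0, 0, 0, 0, 0, 0.6], [0, 0, 0, 0, 0, 0, 0.6], [0, 0, 0, 0, 0, 0, 0.6], [0, 0, 0, 0, 0, 0, 0.6]]
  ]
}}

```text
time: 20.82
position: [492.9, -439.1, 208.3]
tcp_rot: [-0.001, 0.72, 0.694, -0.0]
ft_force: [-0.5, 0.3, -0.2]
finger_gap: 56.2
grip_force: 0.0
```

Run:
```python
from h import *
s=monitor.state(); print(s['time'],s['position'],s['ft_force'],s['finger_gap'])
p,d,c=snap('wrist','w11.png'); P=cloud(d,c)
m=(d>0)&(abs(P[:,:,2]-48)<8)&(abs(P[:,:,0]-493)<50)&(abs(P[:,:,1]+439)<70); print(np.median(P[m][:,2]),cv2.minAreaRect(P[m][:,:2].astype(np.float32)))
ct=optics.calibration('top'); p2,d2=optics.snapshot('top'); P=cloud(d2,ct)
m=(d2>0)&(abs(P[:,:,2]-48)<8)&(abs(P[:,:,0]-479)<50)&(abs(P[:,:,1]-270)<70); print('red',m.sum(),np.median(P[m][:,2]),cv2.minAreaRect(P[m][:,:2].astype(np.float32)))
```

```text
20.8167 [ 492.86616489 -439.07700383  208.26652496] [-0.45235587  0.34639849 -0.21044355] 56.17859050333535
48.68371334243051 ((493.6150817871094, -439.1282043457031), (84.32572937011719, 44.45392990112305), 87.80989074707031)
red 277 47.452875286546515 ((478.7490234375, 269.4127197265625), (45.69213104248047, 85.69134521484375), 2.2985332012176514)
```

Both inserts lie flat in their trays and the robot is clear.

```bash
python3 -c "
from workcell import ticket; print(ticket.close_job())"
```

```text
the job is handed in; nothing more can be done
None
```

The job is handed in: the insert that started nearer the gauge stopped at the step and lies flat in the red tray, the other went fully home and lies flat in the green tray, and the arm stayed clear of the bottle, timer and dish (finished at about 21 s).

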